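# Set the pins of a knife handle in a sprung hand press

## Robot

A 6-joint arm with a two-finger parallel gripper is mounted at the origin on the work surface. World frame = base frame: x ahead of the robot, y to its left, z up, the work surface at z = 0. Lengths are in m, angles in degrees, forces in N, time in s.
With the tool pointing down it reaches from about 0.325 to 0.85 m from the base axis. Payload 15.5 kg.
Tool frame: the origin (TCP) lies at the very end of the fingers, on their centre line; the grasp point (between the pads) lies arm.grip_depth behind it (arm.grip_depth is the distance from the TCP to the grasp point, in m); z points along the fingers, y is the line along which they close (so a half turn about z gives the same grasp; the last joint's range is limited). The gripper opens to 91 mm and grips with 3 to 60 N. Pads are 32 mm wide; open, the fingers measure 118 mm over their backs; the gripper's body (76 mm by 178 mm) begins 60 mm behind the grasp point.
Start: joints at [-79.842, 28.281, 77.091, -0, 74.628, -5.472], TCP at [0.168, -0.602, 0.214] pointing down, gripper open.
Joint ranges: [-166.48, 166.48], [-47.26, 123.95], [12.59, 153.08], [-70.14, 250.14], [6.76, 159.57], [-176.63, 176.63]. Speed limits (degrees/s): [108.29, 108.29, 147.25, 172.46, 172.46, 172.46].

## Interface

Orientations are given as a 3x3 rotation matrix whose columns are the frame's x, y, z axes.
In Python, from rig import arm gives the robot as it stands. Calls block until the motion is done:
- arm.move_to(position, orientation): joint-space move of the TCP to a pose.
- arm.move_l(position, orientation=None, feed=0.15): straight line of the TCP; orientation=None keeps the orientation; feed is the mean speed in m/s.
- arm.move_joints(angles): joint-space move.
- arm.grip(opening): finger opening in m; the grip force is fixed at half the most; returns when the fingers have stopped.
- arm.sleep(seconds).
- arm.solve_ik(position, orientation): joint angles nearest the present ones, or None.
- arm.snapshot(name): name is "side" or "top"; returns the picture (384x512x3 uint8, red, green, blue); there is no depth.
- arm.get_calibration(name): a dict with "intrinsics" (3x3 intrinsics, pixels), "k1" (the pictures are not rectified: a ray, as slopes to the right and down, at radius r is drawn at 1 + k1 r^2 times it, then the intrinsics apply), "cam_to_world" (4x4, takes a point from camera to world coordinates). Camera axes: x right, y down, z forward; pixel columns grow to the right and rows downward; lengths in m; the calibration is good to about 2 mm. A picture is of the moment at which its call begins. get_calibration takes no time and is no camera call.
A pose or a line that the arm cannot do raises arm.Unreachable and nothing moves.
- arm.sign_off(): hands the job in; it is judged then, once.
Readings, each from a call of its own:
- arm.current_t(): time.
- arm.current_joint_positions(): joint angles.
- arm.current_dq(): joint speeds.
- arm.current_tau(): joint torques, N m.
- arm.current_ee_pos(): TCP position.
- arm.current_tool_rot(): TCP orientation.
- arm.current_force(): force on the tool from outside, world axes, zero at the start.
- arm.current_torque(): the same for the moment, N m.
- arm.current_width(): finger opening in m.
- arm.current_grasp_force(): force on a finger pad.
Only numpy, scipy, OpenCV 4.12 (cv2) and the standard library are available. Lean on these libraries where they do the work, as an engineer would, in place of code of your own. Each camera call takes 0.05 s, during which the arm holds its last target. There are 200 camera calls.

## Task

Lay the stepped knife-handle block (the one with a narrower end) flat and fully home in the matching steel nest of the pin press and let go of it. Then swing the press lever down until its roller comes up solid on the block, lean on it firmly for about a second without forcing it, and guide the lever gently all the way back up to rest; do not let it fly back. Leave the block in the nest and the other things on the bench where they are.

Things in the scene. Friction and masses are not known exactly. Their poses are not given: they have to be found in the camera images.
- press: Hand pin press, a green steel base plate 250 x 150 x 15 mm fixed to the bench, carrying the nest, two hinge cheeks (up to z 90 mm) and the lever. Origin on the bench under the nest's centre; +x points along the nest from the robot's side to the hinge, z up. The base plate spans x -85 to 165 mm, y +-75 mm.
- nest (a point): Centre of the nest's mouth, level with its wall tops, 24.5 mm above the bench. Pocket shaped like the handle block with 1 mm play all round: 36 mm wide from x -51 to 21 mm, then 22 mm wide to x 51 mm (press axes; narrow end towards the hinge). Walls 10 to 19 mm thick. The floor is a shimmed anvil 6 to 9.5 mm below the mouth; it differs from start to start and is not reported.
- hinge (a point): Middle of the lever's hinge axis: press x 115, y 0, z 70 mm. The axis runs along the press's y.
- lever (a joint): Lever swing, rad: 0 upright at rest, grows towards the robot's side and down, 1.57 level. On a seated block the roller comes up solid between 1.54 and 1.61 (shims differ: feel for it); with an empty nest it runs to 1.72. A spring returns it: at the bar about 3 N to start, 6 to 8 N when level before the roller bears. Let go while down it snaps back; over 4 rad/s counts as flying back.
- bar (a point): Middle of the lever's round steel cross bar, 18 mm in diameter, along the press's y between the lever arms (94 mm free between them; arms 10 mm wide, 16 mm deep). 210 mm from the hinge: press x = 115 - 210 sin(q), z = 70 + 210 cos(q) mm at lever angle q; 280 mm above the bench at rest. It does not turn on the lever; it slips round between gripper pads.
- presser: Steel roller on the lever, free to turn, 24 mm in diameter, 30 mm long along y; origin at its middle, 115 mm along the lever from the hinge, 17 mm to its underside. A good press is 15 N or more of roller on block for half a second: about 14 N pull at the bar in all, lever level (aim for 20 N). Over 100 N on the block (about 60 N at the bar) spoils it.
- handle: Stepped knife-handle block of dark wood, 24 mm thick, about 80 g, two flush brass pins on top. Wide part 70 x 34 mm (own x -50 to 20 mm), narrow end 30 x 20 mm (own x 20 to 50 mm). Origin at the middle of the underside of its 100 mm length, x towards the narrow end, z up. Lies flat on the bench, left or right of the press.
- blank: Bystander: plain rectangular handle block of the same wood, 100 x 34 x 24 mm, without a step; does not fit the nest. Origin at the middle of its underside. On the other side of the press.
- jar: Bystander: amber glass jar with a steel cap, 60 mm in diameter, 75 mm tall. Origin at the middle of its underside.
- stone: Bystander: two-layer grey sharpening stone, 150 x 50 x 26 mm, lying along its x. Origin at the middle of its underside.
Not all that is in view belongs to the job. What is shaped like the handle but blue, green or orange is not meant.

How it is judged (in metres and radians):
On the way, in this order (a step that is already met when the one before it is completed fails the run):
1. the stepped block lies flat and home in the nest, let go (z of handle in the frame of press below 0.0205 m and angle between handle's own z axis and vertical below 0.05 rad and horizontal distance between handle and nest below 0.003 m and angle between the x axis of handle and the x axis of press, either way round below 0.05 rad and contact force between the fingers and handle below 0.2 N and value of joint lever below 0.3 rad), for 0.2 s.
2. the lever is down and its roller bears on the seated block with 15 N or more for half a second (contact force between presser and handle above 15 N and value of joint lever above 1.5 rad and contact force between the arm and handle below 0.2 N and z of handle in the frame of press below 0.0205 m and angle between handle's own z axis and vertical below 0.05 rad), for 0.5 s.
At the end, for the whole second after the job is handed in: The lever is back up at rest (within 0.06 rad) and the stepped block lies still in the nest, within 3 mm of its centre, square and flat within 0.05 rad, its underside no more than 20.5 mm above the bench (4 mm or more below the mouth, the anvil being at least 6 mm below it) (value of joint lever below 0.06 rad and z of handle in the frame of press below 0.0205 m and angle between handle's own z axis and vertical below 0.05 rad and horizontal distance between handle and nest below 0.003 m and angle between the x axis of handle and the x axis of press, either way round below 0.05 rad and linear speed of handle below 0.02 m/s); the robot touches nothing.
It fails at once if the lever flies back up faster than 4 rad/s (velocity of joint lever below -4 rad/s).
It fails at once if the block is crushed: the roller bears on it with more than 100 N (contact force between presser and handle above 100 N).
It fails at once if a bystander (plain block, jar or stone) is shifted by more than 15 mm (distance of any of blank, jar, stone from where it was at the start of the episode above 0.015 m).
It also fails if it takes over 72 s, if anything falls off the work surface, if the arm or the gripper's body presses on something with over 40 N, if the wrist force passes 120 N, or if a joint passes its speed limit or range.

## Working session

There is one attempt and no reset: what is moved stays moved. The work goes in short steps, each a Python script; the robot and the scene stay as the last script left them, time stands still between calls to the robot, and variables do not carry over. Pictures are saved under pics/ and viewed, at most 10 in all, crops included, and the job is handed in when it is done.

```bash
mkdir -p pics; ls
python3 - <<'E'
from rig import arm
import cv2
print(arm.grip_depth, arm.current_t())
for n in("side","top"):
    im=arm.snapshot(n); cv2.imwrite(f"pics/{n}0.png",im[:,:,::-1]); c=arm.get_calibration(n); print(n,c)
E
```

```text
pics
0.0188 0.0
side {'intrinsics': array([[486.0953752 ,   0.        , 255.48489501],
       [  0.        , 486.0953752 , 188.94175443],
       [  0.        ,   0.        ,   1.        ]]), 'k1': -0.061978381737869986, 'cam_to_world': array([[-0.99575633, -0.04458345,  0.08050865,  0.44852392],
       [-0.09199975,  0.50427597, -0.85862785,  1.15723742],
       [-0.00231799, -0.8623909 , -0.50623766,  0.83856037],
       [ 0.        ,  0.        ,  0.        ,  1.        ]])}
top {'intrinsics': array([[456.32011561,   0.        , 248.81233292],
       [  0.        , 456.32011561, 191.00802169],
       [  0.        ,   0.        ,   1.        ]]), 'k1': -0.12276090999448346, 'cam_to_world': array([[-2.31706485e-02, -9.87269842e-01,  1.57357490e-01,
         3.19512236e-01],
       [-9.99719704e-01,  2.36469618e-02,  1.15519399e-03,
         5.30276001e-02],
       [-4.86151474e-03, -1.57286616e-01, -9.87541030e-01,
         1.55283322e+00],
       [ 0.00000000e+00,  0.00000000e+00,  0.00000000e+00,
         1.00000000e+00]])}
```

View pics/top0.png

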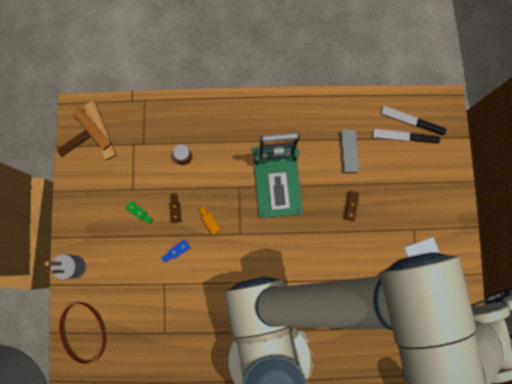

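View pics/side0.png

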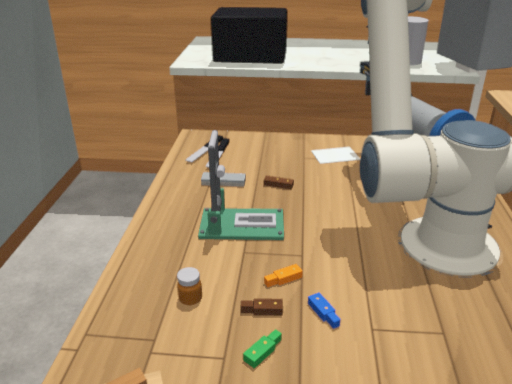

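Top view: the dark wood candidates are at (175,208) and (351,206). The orange, blue and green look-alikes don't count. The press is at about (278,185). In the side view, the block at (262,307) seems to have a narrow end on its left. I'll confirm this in a crop and measure.

```bash
cat > h.py <<'E'
import numpy as np, cv2
from rig import arm
def ray(n,px):
    c=arm.get_calibration(n); K=c["intrinsics"]; T=c["cam_to_world"]
    p=cv2.undistortPoints(np.array(px,float).reshape(-1,1,2),K,np.array([c["k1"],0,0,0])).reshape(-1,2)
    return T[:3,3], np.c_[p,np.ones(len(p))]@T[:3,:3].T
def plane(n,px,z):
    o,d=ray(n,px); return o+d*((z-o[2])/d[:,2])[:,None]
def proj(n,P):
    c=arm.get_calibration(n); T=np.linalg.inv(c["cam_to_world"]); 
    return cv2.projectPoints(np.array(P,float).reshape(-1,3),cv2.Rodrigues(T[:3,:3])[0],T[:3,3],c["intrinsics"],np.array([c["k1"],0,0,0]))[0].reshape(-1,2)
def blobs(m,amin=40):
    cs=cv2.findContours(m.astype(np.uint8),cv2.RETR_EXTERNAL,cv2.CHAIN_APPROX_NONE)[0]
    return sorted([c for c in cs if cv2.contourArea(c)>amin],key=cv2.contourArea,reverse=True)
E
python3 - <<'E'
from h import *
t=cv2.imread("pics/top0.png"); s=cv2.imread("pics/side0.png")
def crop(im,x,y,w,h,k): return cv2.resize(im[y:y+h,x:x+w],None,fx=k,fy=k,interpolation=cv2.INTER_CUBIC)
a=np.hstack([crop(t,150,183,50,50,6),crop(t,326,183,50,50,6)])
b=np.hstack([crop(s,232,288,60,40,5),crop(s,249,163,60,40,5)])
cv2.imwrite("pics/c0.png",np.vstack([a,b]))
for n,im in(("top",t),("side",s)):
    hsv=cv2.cvtColor(im,cv2.COLOR_BGR2HSV); H,S,V=[hsv[:,:,i].astype(int) for i in range(3)]
    print(n,"px",im[206,175] if n=="top" else im[307,262])
    dark=(V<110)&(S>90)&((H<20)|(H>170))
    for c in blobs(dark): 
        r=cv2.minAreaRect(c)
        if cv2.contourArea(c)<1500: print(" dark",np.round(r[0],1),np.round(r[1],1),round(r[2]),plane(n,[r[0]],.024).round(4))
    g=(H>60)&(H<90)&(S>90)
    for c in blobs(g)[:2]:
        q=cv2.boxPoints(cv2.minAreaRect(c)); print(" green",cv2.contourArea(c),q.round(1).tolist(),plane(n,q,.015).round(4).tolist())
    w=(S<50)&(V>130)
    for c in blobs(w):
        r=cv2.minAreaRect(c); print(" white",np.round(r[0],1),np.round(r[1],1),round(r[2]),plane(n,[r[0]],.0245).round(4))
E
```

```text
top px [ 30  84 121]
 dark [ 49.6 235.4] [ 25.2 110.9] 7 [[0.4253 0.7425 0.024 ]]
 dark [357.8 380.8] [32.3 96.5] 73 [[-0.0736 -0.2869  0.024 ]]
 dark [350.2 205.6] [13.5 30.1] 9 [[ 0.5047 -0.288   0.024 ]]
 dark [ 76.8 336.6] [54.9 36.9] 46 [[0.0853 0.6398 0.024 ]]
 dark [ 73.9 143.1] [13.5 37.2] 60 [[0.7492 0.6681 0.024 ]]
 dark [174.7 207.8] [30.1 11.2] 86 [[0.5115 0.3071 0.024 ]]
 dark [428.1 133.6] [32.7 23.5] 19 [[ 0.7534 -0.5834  0.024 ]]
 dark [245.1 155.3] [21.5 12.8] 20 [[0.6878 0.0647 0.024 ]]
 dark [181.2 158.3] [11.7 20.1] 87 [[0.6826 0.2851 0.024 ]]
 dark [307.  328.5] [ 3. 24.] 90 [[ 0.1024 -0.1253  0.024 ]]
 green 2376.0 [[252.89999389648438, 148.0], [296.6000061035156, 144.89999389648438], [301.5, 213.5], [257.79998779296875, 216.6999969482422]] [[0.7152, 0.0373, 0.015], [0.7229, -0.1149, 0.015], [0.4829, -0.1219, 0.015], [0.476, 0.0266, 0.015]]
 green 161.5 [[125.69999694824219, 207.8000030517578], [130.5, 201.39999389648438], [151.89999389648438, 217.39999389648438], [147.10000610351562, 223.8000030517578]] [[0.5165, 0.4783, 0.015], [0.5383, 0.4619, 0.015], [0.4813
[... 2166 characters left out ...]
 0.0245]]
 white [428.8  63.5] [130.7 113.8] 88 [[-0.324  -1.8003  0.0245]]
 white [269.7  57.1] [198.8  39.7] 1 [[ 0.6391 -1.8405  0.0245]]
 white [450.4 241.1] [99.5 65.3] 5 [[0.0039 0.0171 0.0245]]
 white [335.5 154.6] [14.2 46.2] 84 [[ 0.3015 -0.5044  0.0245]]
 white [254.5 219. ] [12. 41.] 90 [[ 0.5646 -0.0462  0.0245]]
 white [471.5 135.3] [32.7 15.1] 9 [[-0.2711 -0.7385  0.0245]]
 white [187.5 274.5] [15. 21.] 90 [[0.7112 0.2214 0.0245]]
 white [229.5 175.5] [28.8 13.7] 22 [[ 0.6764 -0.3076  0.0245]]
 white [196.9 154. ] [ 5.8 24.6] 53 [[ 0.8226 -0.4638  0.0245]]
 white [212.9 138.1] [ 6.1 17.2] 14 [[ 0.7865 -0.6118  0.0245]]
 white [205.  175.5] [7. 8.] 90 [[ 0.7613 -0.2999  0.0245]]
```

View pics/c0.png

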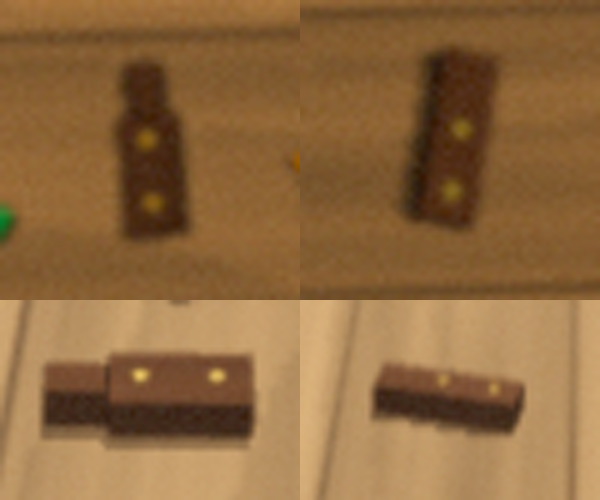

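The crop settles it: top (175,208) / side (262,307) has the narrow end, pointing towards the hinge side. It is therefore the handle. (351,206) is a plain rectangle, so it's the blank. Next I refine the yaws and centres by silhouettes on the mid-height plane, then pick it up.

```bash
cat >> h.py <<'E'
def yawR(deg):
    a=np.radians(deg); x=np.array([np.cos(a),np.sin(a),0]); z=np.array([0,0,-1.]); return np.c_[x,np.cross(z,x),z]
def poly_world(n,c,z):
    P=plane(n,c.reshape(-1,2).astype(float),z)[:,:2].astype(np.float32)
    m=cv2.moments(P.reshape(-1,1,2)*1000); x,y=m["m10"]/m["m00"]/1e3,m["m01"]/m["m00"]/1e3
    return np.array([x,y]),np.degrees(.5*np.arctan2(2*m["mu11"],m["mu20"]-m["mu02"])),P
E
python3 - <<'E'
from h import *
for n,hx,nx in(("top",(175,208),(278,190)),("side",(262,309),(254,219))):
    im=cv2.imread(f"pics/{n}0.png"); hsv=cv2.cvtColor(im,cv2.COLOR_BGR2HSV); H,S,V=[hsv[:,:,i].astype(int) for i in range(3)]
    near=lambda cs,p: [c for c in cs if cv2.pointPolygonTest(c,p,True)>-4][0]
    d=(V<125)&(S>90)&((H<20)|(H>170))
    c,a,P=poly_world(n,near(blobs(d),hx),.012); print(n,"handle centroid",c.round(4),"yaw",a.round(2),"size",np.array(cv2.minAreaRect(P)[1]).round(4))
    c,a,P=poly_world(n,cv2.convexHull(near(blobs((S<60)&(V>115)),nx)),.0245); r=cv2.minAreaRect(P); print(n,"nest",c.round(4),a.round(2),np.array(r[0]).round(4),np.array(r[1]).round(4),r[2])
im=cv2.imread("pics/top0.png"); hsv=cv2.cvtColor(im,cv2.COLOR_BGR2HSV)
g=cv2.inRange(hsv,(60,80,0),(90,255,255)); c=blobs(g)[0].reshape(-1,2)
for nm,sel in(("left",(c[:,0]<270)&(c[:,1]>168)&(c[:,1]<208)),("right",(c[:,0]>285)&(c[:,1]>168)&(c[:,1]<205)),("front",(c[:,1]>205)&(c[:,0]>262)&(c[:,0]<296))):
    P=plane("top",c[sel].astype(float),.015)[:,:2].astype(np.float32); l=cv2.fitLine(P,cv2.DIST_L2,0,.01,.01).ravel(); print(nm,l.round(4),np.degrees(np.arctan2(l[1],l[0])).round(2))
E
```

```text
top handle centroid [ 0.5311 -0.1197] yaw -85.04 size [0.7526 1.8605]
top nest [ 0.5627 -0.0458] 4.02 [ 0.5625 -0.0457] [0.1268 0.0641] 3.8501789569854736
side handle centroid [0.5121 0.3083] yaw 5.68 size [0.0976 0.0536]
side nest [ 0.5631 -0.0426] 3.65 [ 0.5636 -0.0418] [0.1235 0.0745] 5.071227550506592
left [0.9971 0.0763 0.5744 0.0269] 4.38
right [ 0.9972  0.0748  0.5762 -0.1152] 4.29
front [ 0.0695 -0.9976  0.4811 -0.0455] -86.02
```

Run:
```python
from h import *
R=yawR(5); p=np.array([.5122,.3083,0])
q=arm.solve_ik(p+[0,0,.15],R); print(q)
R2=yawR(185); print(arm.solve_ik(p+[0,0,.15],R2), arm.solve_ik([.5585,-.046,.15],yawR(4.2)))
arm.grip(.07); arm.move_to(p+[0,0,.15],R); print(arm.current_t(), arm.current_force())
arm.move_l(p+[0,0,.011],feed=.1); arm.grip(.02)
print("w",arm.current_width(),arm.current_grasp_force(),arm.current_t())
arm.move_l(p+[0,0,.10],feed=.12)
print(arm.current_width(),arm.current_force(),arm.current_t(),arm.current_ee_pos())
for n in("side","top"): cv2.imwrite(f"pics/{n}1.png",arm.snapshot(n)[:,:,::-1])
a=cv2.imread("pics/side1.png")[180:340,180:340]; cv2.imwrite("pics/c1.png",cv2.resize(a,None,fx=3.5,fy=3.5,interpolation=cv2.INTER_CUBIC))
```

```text
[ 2.53227274e+01  2.99438744e+01  8.53959218e+01 -2.54444375e-14
  6.46602038e+01  1.10322727e+02]
[ 2.53227274e+01  2.99438744e+01  8.53959218e+01 -2.54444375e-14
  6.46602038e+01 -6.96772726e+01] [-1.08136499e+01  2.72384743e+01  9.07603152e+01 -2.54444375e-14
  6.20012105e+01  7.49863501e+01]
4.025 [-0.26820901 -0.43270446 -1.26321953]
w 0.03389606956267925 30.000243186950684 6.2083
0.033890336074871276 [-0.32650209  0.75605811 -0.84986016] 7.1 [0.51180502 0.3081082  0.09937661]
```

View pics/c1.png

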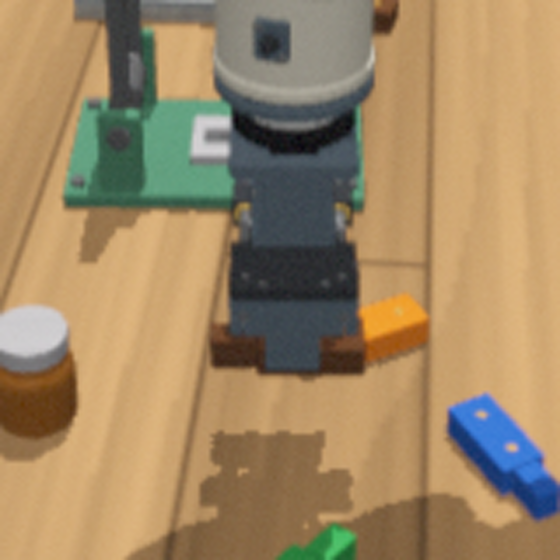

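The block (crop 212–363, row 350) is held level across its wide part. I'll measure its along-axis offset in the grip, then go above the nest and lower it with force checks.

Run:
```python
from h import *
im=cv2.imread("pics/side1.png"); hsv=cv2.cvtColor(im,cv2.COLOR_BGR2HSV).astype(int)
m=(hsv[...,2]<140)&(hsv[...,1]>100)&((hsv[...,0]<15)|(hsv[...,0]>172))
row=[ (np.where(m[r,230:290])[0]+230) for r in range(274,286)]
L=np.median([r.min() for r in row if len(r)])-.5; Rr=np.median([r.max() for r in row if len(r)])+.5
T=np.array(arm.current_ee_pos()); a=np.radians(5); ex=np.array([np.cos(a),np.sin(a),0]); ey=np.array([-np.sin(a),np.cos(a),0])
def end(u,yoff):
    # ray through column u meets the vertical plane of the block's near face
    o,d=ray("side",[[u,280]]); t=((T-o)@ey+yoff)/(d[0]@ey); P=o+t*d[0]; return (P-T)@ex,P[2]
n,w=end(L,.010),end(Rr,.017); print(L,Rr,n,w,"length",n[0]-w[0],"origin rel tcp",(n[0]+w[0])/2)
```

```text
240.0 284.0 (np.float64(0.05189467332705368), np.float64(0.1057995285541381)) (np.float64(-0.047098033281023036), np.float64(0.1120439571202747)) length 0.09899270660807671 origin rel tcp 0.002398320023015321
```

Run:
```python
from h import *
a=np.radians(4.2); ex=np.array([np.cos(a),np.sin(a),0])
p=np.array([.5633,-.0454,0])-.0024*ex; R=yawR(4.2)
arm.move_to(p+[0,0,.10],R); arm.move_l(p+[0,0,.045],feed=.1); arm.sleep(.2)
f0=np.array(arm.current_force()); print("free",f0.round(2),np.array(arm.current_ee_pos()).round(4),arm.current_t())
im=arm.snapshot("side"); cv2.imwrite("pics/c2.png",cv2.resize(im[150:260,190:310],None,fx=5,fy=5,interpolation=cv2.INTER_CUBIC)[:,:,::-1])
z=.040
while z>.029:
    arm.move_l(p+[0,0,z],feed=.03); f=np.array(arm.current_force())-f0
    print(round(z,4),f.round(1),np.array(arm.current_ee_pos()).round(4),np.array(arm.current_torque()).round(2),arm.current_t())
    if f[2]>4: break
    z-=.001
```

```text
free [-0.84  0.49 -0.12] [ 0.5613 -0.0456  0.0456] 9.4417
0.04 [ 1.2 -1.2 -0.3] [ 0.5607 -0.0456  0.0398] [ 0.02  0.04 -0.02] 9.8083
0.039 [ 1.3 -1.2 -0.8] [ 0.5609 -0.0456  0.039 ] [-0.03  0.05 -0.01] 10.0583
0.038 [ 0.7 -0.4 -0.5] [ 0.5609 -0.0456  0.038 ] [0.02 0.06 0.  ] 10.3083
0.037 [ 0.7 -0.5  0.2] [ 0.5609 -0.0456  0.0369] [-0.    0.09  0.  ] 10.5583
0.036 [ 1.4 -0.4 -1.4] [ 0.5609 -0.0455  0.0359] [-0.01  0.04  0.03] 10.8083
0.035 [-1.8  0.1  7. ] [ 0.561  -0.0456  0.0353] [0.16 0.29 0.  ] 11.0583
```

View pics/c2.png

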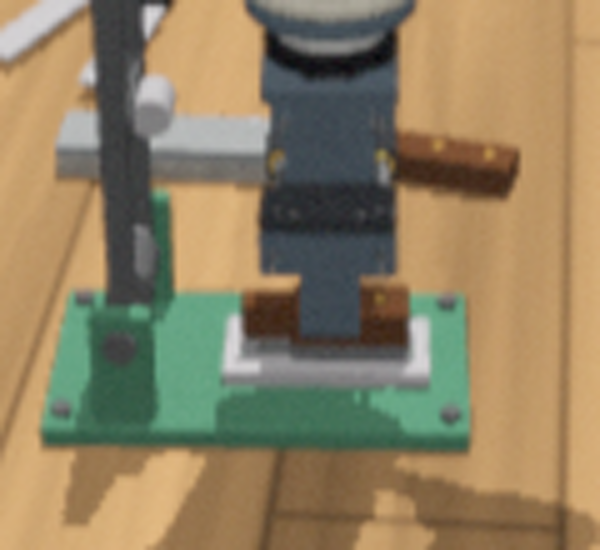

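The block rests on the mouth: TCP is 0.0353 where contact with the mouth was expected at 0.0355. In the crop it spans 243–408 in the rim 225–430. I'll slide lightly in a small spiral until it drops.

Run:
```python
from h import *
a=np.radians(4.2); ex=np.array([np.cos(a),np.sin(a),0]); ey=np.array([-np.sin(a),np.cos(a),0])
p=np.array([.5633,-.0454,0])-.0024*ex
offs=[(0,-1),(-1,-1),(-1,0),(-1,1),(0,1),(1,1),(1,0),(1,-1),(1,-2),(0,-2),(-1,-2),(-2,-2),(-2,-1),(-2,0),(-2,1),(-2,2),(-1,2),(0,2),(1,2),(2,2),(2,1),(2,0),(2,-1),(2,-2)]
for i,j in offs:
    q=p+ex*i*1e-3+ey*j*1e-3
    arm.move_l(q+[0,0,.0350],feed=.01)
    f=np.array(arm.current_force()); e=np.array(arm.current_ee_pos()); m=np.array(arm.current_torque())
    print(i,j,f.round(1),e.round(4),m.round(2),round(arm.current_t(),2))
    if f[2]<2.5:
        arm.move_l(q+[0,0,.0340],feed=.02); f=np.array(arm.current_force()); print("  try",f.round(1),arm.current_ee_pos()[2])
        if f[2]<5: print("IN",q); break
    if abs(f).max()>18: print("high");break
```

```text
0 -1 [ 0.1 -0.4 -0.9] [ 0.561  -0.0466  0.0349] [0.07 0.   0.02] 11.31
  try [ 0.5  0.4 -0.6] 0.03385087723587149
IN [ 0.56097968 -0.04657309  0.        ]
```

Run:
```python
from h import *
q=np.array([.56098,-.04657,0]); z=.033
while z>.0252:
    arm.move_l(q+[0,0,z],feed=.03); f=np.array(arm.current_force()); print(round(z,4),f.round(1),np.array(arm.current_ee_pos()).round(4))
    if f[2]>8 or abs(f[:2]).max()>12: break
    z-=.001
arm.sleep(.1); print(np.array(arm.current_force()).round(1),arm.current_t())
if arm.current_ee_pos()[2]<.0306:
    arm.grip(.045); arm.sleep(.2)
    print(arm.current_width(),np.array(arm.current_force()).round(1))
    e=np.array(arm.current_ee_pos()); arm.move_l(np.r_[e[:2],.10],feed=.12)
    # retreat towards the robot for a clear look
    arm.move_l(np.r_[e[0]-.1,e[1],.2],feed=.2); print(arm.current_t())
    im=arm.snapshot("side"); cv2.imwrite("pics/side3.png",im[:,:,::-1]); t=arm.snapshot("top"); cv2.imwrite("pics/top3.png",t[:,:,::-1])
    A=cv2.resize(im[150:260,190:310],(480,440),interpolation=cv2.INTER_CUBIC); B=cv2.resize(t[130:230,240:320],(300,440),interpolation=cv2.INTER_CUBIC)
    cv2.imwrite("pics/c3.png",np.hstack([A,B])[:,:,::-1])
```

```text
0.033 [-0.2 -0.2 -0.7] [ 0.5609 -0.0466  0.0329]
0.032 [-0.6  0.6 -1. ] [ 0.5609 -0.0466  0.0319]
0.031 [ 0.5  0.2 -0.8] [ 0.5609 -0.0466  0.031 ]
0.03 [ 0.6 -0.3 -1.2] [ 0.561  -0.0466  0.0299]
0.029 [-0.2 -0.2 -0.4] [ 0.5611 -0.0466  0.029 ]
0.028 [-4.2  0.5 20.1] [ 0.5611 -0.0466  0.0289]
[-5.2  0.3 19.2] 13.1583
0.045323420382573414 [-0.3  0.1 -0.4]
15.3667
```

View pics/c3.png

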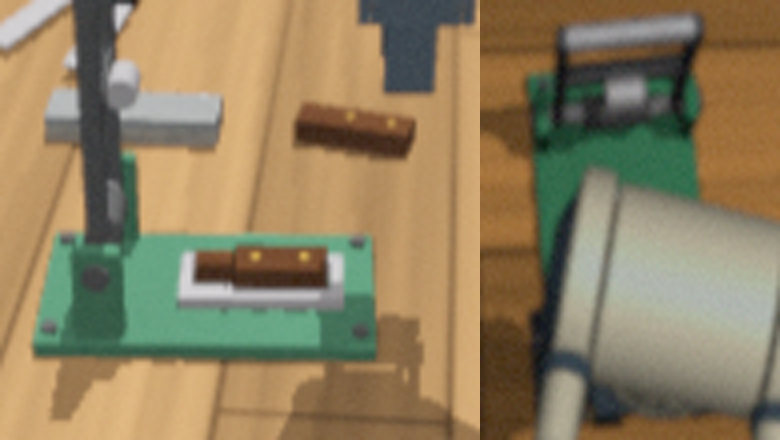

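The block is home: the TCP bottomed 6.4 mm below the mouth contact, and the block sits square in the nest (crop 195–327, row 268), released. For the lever, I'll check the bar position in both views and the IK for tilted grasps along the arc.

```bash
cat >> h.py <<'E'
YAW=np.radians(4.2); EX=np.array([np.cos(YAW),np.sin(YAW),0]); EY=np.array([-np.sin(YAW),np.cos(YAW),0]); EZ=np.array([0,0,1.])
HINGE=np.array([.56098,-.04657,0])+(.0024+.115)*EX+.070*EZ
def rad(q): return -np.sin(q)*EX+np.cos(q)*EZ      # hinge -> bar
def toolR(tilt,s=1):                                # fingers point down, tilted forward by tilt deg
    t=np.radians(tilt); z=np.sin(t)*EX-np.cos(t)*EZ; x=s*EY; return np.c_[x,np.cross(z,x),z]
def tcp(bar,R): return bar+arm.grip_depth*R[:,2]
E
python3 - <<'E'
from h import *
print("bar expected",(HINGE+.21*rad(0)).round(4))
b=plane("top",[[279.5,136.5]],.287); print("bar top view",b.round(4))
o,d=ray("side",[[212.9,138.1]]); e=HINGE+.21*rad(0); t=((e-o)@EY+.045)/(d[0]@EY); print("side ray at near arm y",(o+t*d[0]).round(4))
for s in(1,-1):
  for tilt in(0,20,30,40,50):
    R=toolR(tilt,s); out=[]
    for q in(0,.5,1,1.3,1.6):
        r=arm.solve_ik(tcp(HINGE+.21*rad(q),R),R); out.append(None if r is None else np.round(r).astype(int).tolist())
    print(s,tilt,out)
E
```

```text
bar expected [ 0.6781 -0.038   0.28  ]
bar top view [[ 0.6774 -0.0372  0.287 ]]
side ray at near arm y [0.6683 0.0064 0.309 ]
1 0 [[-8, 31, 65, 0, 84, -12], [-10, 23, 82, 0, 75, -15], [-13, 22, 97, 0, 60, -17], [-13, 25, 104, 0, 50, -18], [-14, 31, 108, 0, 40, -18]]
1 20 [[-11, 22, 83, 6, 55, -18], [-14, 16, 98, 8, 47, -23], [-17, 16, 113, 13, 33, -32], [-19, 21, 120, 21, 22, -42], [-19, 30, 125, 48, 11, -70]]
1 30 [[-12, 19, 92, 13, 40, -24], [-16, 13, 107, 19, 33, -34], [-21, 15, 121, 38, 20, -58], [-23, 22, 129, 82, 13, -106], [-23, 34, 133, 135, 19, -161]]
1 40 [[-14, 18, 101, 28, 25, -40], [-19, 13, 115, 46, 20, -62], [-25, 17, 130, 100, 18, -124], [-27, 28, 137, 135, 28, -164], [-28, 43, 142, 150, 44, 176]]
1 50 [[-16, 19, 109, 75, 16, -87], [-22, 15, 123, 104, 20, -122], [-29, 24, 138, 135, 36, -164], [-33, 41, 146, 146, 56, 174], [-34, 62, 151, 151, 79, 159]]
-1 0 [[-8, 31, 65, 0, 84, 168], [-10, 23, 82, 0, 75, 165], [-13, 22, 97, 0, 60, 163], [-13, 25, 104, 0, 50, 162], [-14, 31, 108, 0, 40, 162]]
-1 20 [[-11, 22, 83, 6, 55, 162], [-14, 16, 98, 8, 47, 157], [-17, 16, 113, 13, 33, 148], [-19, 21, 120, 21, 22, 138], [-19, 30, 125, 48, 11, 110]]
-1 30 [[-12, 19, 92, 13, 40, 156], [-16, 13, 107, 19, 33, 146], [-21, 15, 121, 38, 20, 122], [-23, 22, 129, 82, 13, 74], [-23, 34, 133, 135, 19, 19]]
-1 40 [[-14, 18, 101, 28, 25, 140], [-19, 13, 115, 46, 20, 118], [-25, 17, 130, 100, 18, 56], [-27, 28, 137, 135, 28, 16], [-28, 43, 142, 150, 44, -4]]
-1 50 [[-16, 19, 109, 75, 16, 93], [-22, 15, 123, 104, 20, 58], [-29, 24, 138, 135, 36, 16], [-33, 41, 146, 146, 56, -6], [-34, 62, 151, 151, 79, -21]]
```

Top view agrees with the computed bar position to 1 mm. Keeping the tool vertical avoids the wrist singularity. If the bar slips, it goes deeper towards the palm, so it stays captured. I'll grasp the bar.

Run:
```python
from h import *
R=toolR(0); bar=HINGE+.21*rad(0)-.0015*EX
e=np.array(arm.current_ee_pos())
arm.move_l(np.r_[e[:2],.36],feed=.25)
arm.move_to(tcp(bar,R)+.10*EZ,R); arm.grip(.06)
print(np.array(arm.current_ee_pos()).round(4),np.array(arm.current_force()).round(1),arm.current_t())
arm.move_l(tcp(bar,R),feed=.08); print(np.array(arm.current_force()).round(1))
arm.grip(.010); arm.sleep(.1)
print(arm.current_width(),arm.current_grasp_force(),np.array(arm.current_force()).round(1),np.array(arm.current_ee_pos()).round(4),arm.current_t())
im=arm.snapshot("side"); cv2.imwrite("pics/c4.png",cv2.resize(im[80:260,160:320],None,fx=3.3,fy=3.3,interpolation=cv2.INTER_CUBIC)[:,:,::-1])
```

```text
[ 0.6765 -0.0381  0.3613] [-0.8 -0.5  0.4] 18.0833
[-0.1 -0.2 -0.3]
0.01743429677526066 29.997605681419373 [ 3.  -0.1  0.8] [ 0.6769 -0.0381  0.2613] 20.3083
```

View pics/c4.png

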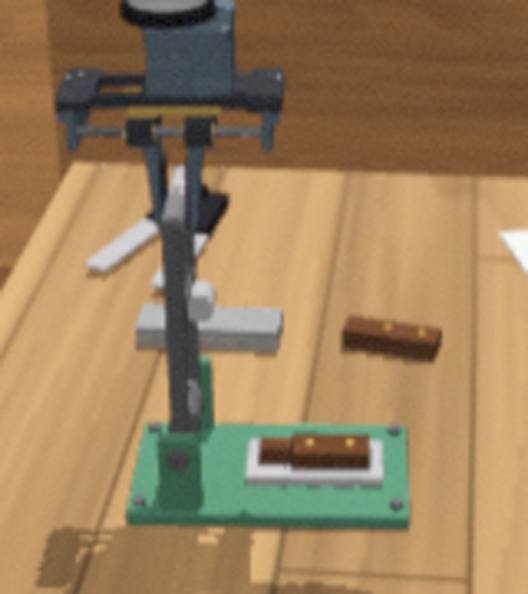

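The bar is between the fingers (crop about (178,195)), with the spring pulling 3 N towards +x as expected. I'll swing down with radial force compliance.

```bash
cat >> h.py <<'E'
def tang(q): return -np.cos(q)*EX-np.sin(q)*EZ
def step(q,c,feed=.06,R=toolR(0)):
    arm.move_l(tcp(HINGE+(.21+c)*rad(q),R),R,feed=feed)
    f=np.array(arm.current_force()); fr,ft=f@rad(q),-f@tang(q)
    return float(np.clip(c+2e-5*fr,-.006,.006)),fr,ft
E
python3 - <<'E'
from h import *
c=0.; q=0.007; k=0
while q<1.47:
    q+=.07; c,fr,ft=step(q,c); k+=1
    if k%4==0 or abs(fr)>20 or ft>14: print(round(q,3),"c",round(c*1e3,2),"fr",round(fr,1),"ft",round(ft,1),"w",round(arm.current_width(),4),round(arm.current_t(),1))
    if abs(fr)>45 or ft>25: print("stop"); break
print(np.array(arm.current_force()).round(1),np.array(arm.current_ee_pos()).round(4))
open("c.txt","w").write(f"{q} {c}")
E
```

```text
0.287 c 0.3 fr 1.5 ft 4.4 w 0.0174 21.9
0.567 c 0.27 fr -0.1 ft 4.5 w 0.0173 23.5
0.847 c 0.21 fr -1.7 ft 4.6 w 0.017 25.1
1.127 c 0.11 fr -1.3 ft 5.8 w 0.0174 26.6
1.407 c -0.02 fr -1.8 ft 6.3 w 0.017 28.2
[-0.   5.7  6.6] [ 0.4702 -0.0533  0.0707]
```

Run:
```python
from h import *
q,c=map(float,open("c.txt").read().split()); ft=6
while ft<20 and q<1.68:
    q+=.005 if ft<9.5 else .002; c,fr,ft=step(q,c,.03)
    print(round(q,4),"fr",round(fr,1),"ft",round(ft,1),"z",round(arm.current_ee_pos()[2],4),round(arm.current_t(),2))
for i in range(6): arm.sleep(.2); f=np.array(arm.current_force()); print("hold",f.round(1),round(arm.current_ee_pos()[2],4))
open("c.txt","w").write(f"{q} {c}"); print(arm.current_t())
```

```text
1.482 fr -0.9 ft 6.4 z 0.0698 28.83
1.487 fr -0.0 ft 7.5 z 0.0688 29.08
1.492 fr 0.1 ft 6.0 z 0.0677 29.33
1.497 fr -1.0 ft 7.8 z 0.0667 29.58
1.502 fr 0.4 ft 6.9 z 0.0656 29.83
1.507 fr -0.3 ft 6.4 z 0.0646 30.08
1.512 fr -0.2 ft 6.8 z 0.0635 30.33
1.517 fr -0.8 ft 7.2 z 0.0625 30.58
1.522 fr -0.6 ft 6.3 z 0.0614 30.83
1.527 fr -0.1 ft 7.4 z 0.0604 31.08
1.532 fr -1.3 ft 7.2 z 0.0593 31.33
1.537 fr 0.8 ft 6.3 z 0.0583 31.58
1.542 fr -0.8 ft 7.9 z 0.0572 31.83
1.547 fr 0.4 ft 6.1 z 0.0561 32.08
1.552 fr 0.1 ft 7.0 z 0.0551 32.33
1.557 fr -0.2 ft 6.7 z 0.054 32.58
1.562 fr 0.4 ft 7.1 z 0.053 32.83
1.567 fr 0.6 ft 7.1 z 0.0519 33.08
1.572 fr 0.0 ft 7.1 z 0.0509 33.33
1.577 fr 0.5 ft 6.9 z 0.0498 33.58
1.582 fr 1.0 ft 9.9 z 0.0489 33.83
1.584 fr 1.5 ft 14.5 z 0.0486 34.08
1.586 fr 2.0 ft 19.2 z 0.0484 34.33
1.588 fr 3.4 ft 25.8 z 0.0481 34.58
hold [-4.4  5.3 24.9] 0.0481
hold [-3.6  4.8 25.2] 0.0481
hold [-3.5  5.5 25.1] 0.0481
hold [-4.1  5.2 25.6] 0.0481
hold [-4.7  5.7 24.6] 0.0481
hold [-4.2  5.9 24.7] 0.0481
35.7833
```

Came up solid at 1.58 rad and held 25 N (about 33 N on the block) for 1.2 s. Now back up, gently.

Run:
```python
from h import *
q,c=map(float,open("c.txt").read().split()); k=0
while q>0.01:
    q=max(q-(.01 if q>1.56 else .07),.008); c,fr,ft=step(q,c); k+=1
    if k%5==0 or abs(fr)>20: print(round(q,3),"c",round(c*1e3,2),"fr",round(fr,1),"ft",round(ft,1),"w",round(arm.current_width(),4),round(arm.current_t(),1))
print(fr,ft,np.array(arm.current_force()).round(1))
arm.grip(.024); arm.sleep(.2); print(np.array(arm.current_force()).round(1)); arm.grip(.05)
e=np.array(arm.current_ee_pos()); arm.move_l(e+.10*EZ,feed=.08); arm.move_l(e+.12*EZ-.25*EX,feed=.25); arm.sleep(.3)
print(np.array(arm.current_force()).round(1),arm.current_t())
im=arm.snapshot("side"); cv2.imwrite("pics/c5.png",cv2.resize(im[80:260,160:320],None,fx=3.3,fy=3.3,interpolation=cv2.INTER_CUBIC)[:,:,::-1])
```

```text
1.418 c -0.21 fr -5.2 ft 4.5 w 0.0174 37.3
1.068 c -1.79 fr -26.5 ft 2.4 w 0.0175 39.3
0.998 c -2.47 fr -33.9 ft 0.8 w 0.0175 39.7
0.928 c -3.3 fr -41.6 ft 0.7 w 0.0173 40.1
0.858 c -4.21 fr -45.4 ft 0.7 w 0.0175 40.5
0.788 c -5.0 fr -39.6 ft 0.3 w 0.0175 40.8
0.718 c -5.62 fr -31.2 ft 1.6 w 0.0171 41.2
0.648 c -6.0 fr -21.3 ft 1.8 w 0.0173 41.6
0.368 c -6.0 fr -2.4 ft 2.3 w 0.0171 43.2
0.018 c -5.97 fr 0.0 ft 2.0 w 0.0172 45.1
0.8301117698527618 2.146912718066374 [ 2.5 -5.3  0.8]
[0.  0.5 0.1]
[-0.6  0.6 -0.4] 49.3667
```

View pics/c5.png

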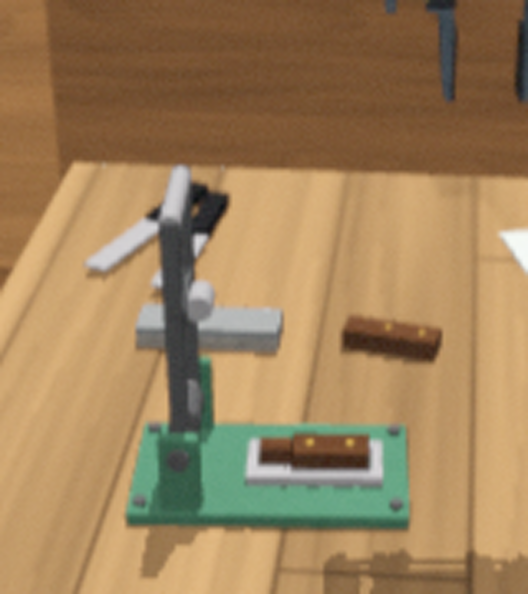

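The lever is upright, with its bar at (178,195), the same as before the press. The block sits in the nest at (315,450), the blank and stone haven't moved, and the gripper is clear. Handing in.

```bash
python3 -c "
from rig import arm
print(arm.sign_off())"
```

```text
the job is handed in; nothing more can be done
None
```

The stepped block is home in the nest and was pressed at about 33 N (estimated from the pull at the bar) for over a second, the lever was guided back up to rest, and the job is handed in; no verdict was returned.

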